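# Show the master sanding sample under the raking lamp

### The job

Put the raking inspection lamp on by pressing its treadle switch right down to the stop, then let it spring back up. Then draw the master sample out of the slotted rack by its oiled end (it is the one slip with a small notch cut from a corner of its sanded end) and hold it up in the lamp's beam for the colleague across the bench: sanded end pointing at the lamp, the middle of the sanded area about 100 mm in front of the middle of the light strip and level with it, the long side of the slip square to the strip, and the label side turned up, tipped back to about 45 degrees or flatter. Finish still holding it there, still and touching nothing else, with the fingers on the oiled part only; do not knock the lamp, the other slips or anything else on the bench.

Things in the scene. Friction and masses are not known exactly. Their poses are not given: they have to be found in the camera images.
- master: master sample: wooden slip 150 x 10 x 60 mm, 60 g, standing on a long edge in a rack slot. Origin: centre of its underside, 12 mm above the bench. x along it to the sanded end, z up, y out of the label face. Oiled dark for x = -75..20 mm; sanded, paler, matt for x = 20..75 mm, blank paper label there. Seen with the label facing you and the notch at the top, the notch is at the upper left
- sanded_mid (a point): middle of the sanded area on the label face of the master: x = +47.5, y = +5, z = +30 mm in its frame
- oiled_mid (a point): a point in the oiled part of the master, where it can be gripped across its 10 mm thickness: x = -50, y = 0, z = +30 mm in its frame; it lies beyond the end of the rack (the slip overhangs the rack block by 40 mm at each end)
- notch (a point): middle of the 15 x 15 mm notch cut right through the upper corner of the master at its sanded end: x = +67.5, y = 0, z = +52.5 mm in its frame. Only the master has a notch
- rack: wooden rack, fixed: block 70 (x) by 170 (y) by 30 mm high, origin at the centre of its underside. Five slots along x at y = -64, -32, 0, 32, 64 mm, each 11.5 mm wide, 18 mm deep. The three slips stand in those at y = -64, 0 and 64 mm in any order, 54 mm free between neighbours, tops 72 mm above the bench. It may stand any way round
- slip_a: ordinary test slip, same size and wood as the master, without a notch; sanded end to its +x, label on +y, origin as for the master. Leave it in the rack
- slip_b: ordinary test slip like slip_a, without a notch, standing the other way round in the rack. Leave it in the rack
- treadle (a joint): angle of the treadle plate in rad: 0 at rest (raised), 0.20 at its stop (fully down). A spring returns it; at the pad it takes about 6 N to start and about 12 N to be fully down
- treadle_pad (a point): middle of the treadle's ribbed rubber pad, on its upper face, about 63 mm above the bench at rest and about 42 mm at the stop; the place to press straight down. It moves with the plate. The pad is 80 mm long and 70 mm wide
- treadle_base: base of the treadle switch, fixed: 150 mm (x) by 100 mm (y), dark cast plate, origin at the centre of its underside. The plate (132 x 80 mm) is hinged across y at x = +62, z = 34 mm; its free end points to -x (roughly towards the robot) and goes down when pressed
- lamp: raking-light lamp, fixed: steel foot 160 x 100 mm, post, and a level dark bar head 280 mm long (its x), 45 mm high, centre 260 mm above the bench. Origin on the bench below the head. The white light strip on its +y side shines level along +y (to the robot's left). Top of the bar at 283 mm, of the post at 296 mm
- lamp_strip (a point): middle of the light strip's face: x = 0, y = +20, z = 260 mm in the lamp's frame
- view_point (a point): the point in the beam where the middle of the sanded area is to be held: 100 mm in front of the middle of the light strip, level with it (x = 0, y = +120, z = 260 mm in the lamp's frame)
- back_slat: curved walnut chair back slat, 300 mm long, 22 mm thick, 45 mm high, lying in front of the lamp under the beam; origin on its underside. Leave it alone
- sanding_block: cork sanding block 105 x 62 x 34 mm. Leave it alone
- sleeve: abrasive sleeve standing on end, 90 mm across, 100 mm high. Leave it alone
- glue: white glue bottle, 60 mm across, 170 mm high. Leave it alone
- brush: bench brush lying flat. Leave it alone
- wax: flat wax can, 84 mm across, 50 mm high. Leave it alone
Things that resemble listed ones, but are neither listed nor needed, are in the scene too. Of the things that look like the treadle_base, take the one that is farthest to the robot's right at the start. Leave any yellow look-alike of the rack alone.

How it is judged:
By the outcome, as a careful person would: the job done as asked, in the order asked, and still so for the second after the job is handed in, while the arm keeps its last pose, push and grip.
It also fails if it takes over 48 s, if anything falls off the work surface, if the arm or the gripper's body presses on something with over 40 N, if the wrist force passes 120 N, or if a joint passes its speed limit or range.

### The arm

A 6-joint arm with a two-finger parallel gripper is mounted at the origin on the work surface. World frame = base frame: x ahead of the robot, y to its left, z up, the work surface at z = 0. Lengths are in mm, angles in rad, forces in N, time in s.
With the tool pointing down it reaches from about 300 to 775 mm from the base axis. Payload 14.6 kg.
Tool frame: the origin (TCP) lies on the centre line of the jaws, within the pads' length; the fingertips stand 19 mm ahead of it and the grasp point (between the pads) is the TCP (bot.tip_reach is the distance from the TCP to the fingertips, in mm); y points along the fingers, x is the direction in which the jaws open and shut, and the axes are right-handed (so a half turn about y gives the same grasp; the last joint's range is limited). The gripper opens to 85 mm and grips with 20 to 120 N. Pads are 22 mm wide; open, the fingers measure 114 mm over their backs; the gripper's body (76 mm by 85 mm) begins 54 mm behind the grasp point. The pads swing forward as they close: fully open they stand 13 mm farther back than shut.
Start: joints at [1.164, 0.3, 1.521, -0, 1.321, -0.067], TCP at [183.311, 518.543, 250.281] pointing down, gripper open.
Joint ranges: [-3.03, 3.03], [-0.79, 2.21], [0.23, 2.52], [-1.04, 4.18], [0, 3.07], [-2.55, 2.55]. Speed limits (rad/s): [2.22, 2.22, 2.57, 3.14, 3.14, 3.14].

### API

Orientations are given as a unit quaternion [w, x, y, z].
In Python, from rig import bot gives the robot as it stands. Calls block until the motion is done:
- bot.move_to(position, orientation): joint-space move of the TCP to a pose.
- bot.servo_line(position, attitude=None, speed=150, until_force=None): straight line of the TCP; attitude=None keeps the orientation; speed is the mean speed in mm/s. With until_force (N) it stops when the force on the tool has changed by that much, and returns True; else False.
- bot.move_joints(angles): joint-space move.
- bot.move_gripper(opening, grip_force=None): finger opening in mm; grip_force is the grip in N (None keeps the last); returns when the fingers have stopped.
- bot.dwell(seconds).
- bot.ik(position, orientation): joint angles nearest the present ones, or None.
- bot.read_state(): the state.
- bot.read_camera(name): name is "scene" or "top" or "wrist"; returns a dict with "image" (384x512x3 uint8, blue, green, red), "depth" (384x512 float32, mm along the optical axis (not along the pixel's ray), 0 where there is no reading), "fovy" (degrees; the focal length in pixels is half the picture's height over the tangent of half this angle, whatever the lens; pixels are square), "cx", "cy" (the principal point, pixels), "eye" and "attitude" of the camera in the world; the wrist camera has in their place "mount" (4x4, takes a point from camera to tool coordinates, whose origin is the TCP and whose axes are the tool frame's). Camera axes: x right, y down, z forward; pixel columns grow to the right and rows downward; lengths in mm; the calibration is good to about 2 mm. A picture is of the moment at which its call begins: read the wrist's pose just before it.
A pose or a line that the arm cannot do raises bot.MotionError and nothing moves.
- bot.finish_job(): hands the job in, once; it reports no verdict.
The state is a dict: "clock": time; "joint_positions": joint angles; "qvel": joint speeds; "effort": joint torques, N m; "ee_pos": TCP position; "tool_rot": TCP orientation; "ft_force": force on the tool from outside, world axes, zero at the start; "moment": the same for the moment, N m; "grip_width": finger opening in mm.
Only numpy, scipy, OpenCV 4.12 (cv2) and the standard library are available. Lean on these libraries where they do the work, as an engineer would, in place of code of your own. Each camera call takes 0.05 s, during which the arm holds its last target. There are 200 camera calls.

## Working session

There is one attempt and no reset: what is moved stays moved. The work goes in short steps, each a Python script; the robot and the scene stay as the last script left them, time stands still between calls to the robot, and variables do not carry over. Pictures are saved under pics/ and viewed, about 8 in all and at most 12, crops included, and the job is handed in when it is done.

```bash
ls; mkdir -p pics
cat > h.py <<'E'
import numpy as np, cv2
from rig import bot
from scipy.spatial.transform import Rotation as R
def rq(q): return R.from_quat([q[1],q[2],q[3],q[0]])
def quat(M):
    q=R.from_matrix(M).as_quat(); return [q[3],q[0],q[1],q[2]]
def cloud(c,st=None):
    """world xyz per pixel"""
    d=c["depth"]; h,w=d.shape; f=h/2/np.tan(np.radians(c["fovy"])/2)
    u,v=np.meshgrid(np.arange(w),np.arange(h))
    P=np.stack([(u-c["cx"])/f*d,(v-c["cy"])/f*d,d],-1)
    if "mount" in c:
        M=np.array(c["mount"]); P=P@M[:3,:3].T+M[:3,3]
        P=P@rq(st["tool_rot"]).as_matrix().T+np.array(st["ee_pos"])
    else:
        A=c["attitude"]; A=np.array(A); A=A if A.shape==(3,3) else rq(A).as_matrix()
        P=P@A.T+np.array(c["eye"])
    P[d<=0]=np.nan
    return P
E
python3 - <<'E'
from h import *
for n in("scene","top"):
    c=bot.read_camera(n); cv2.imwrite(f"pics/{n}0.png",c["image"]); np.save(f"{n}0.npy",cloud(c))
    print(n,c["fovy"],c["cx"],c["cy"],c["eye"],c["attitude"])
a=cv2.imread("pics/scene0.png");b=cv2.imread("pics/top0.png")
cv2.imwrite("pics/t0.png",cv2.resize(b,(800,600)));cv2.imwrite("pics/s0.png",cv2.resize(a,(800,600)))
print(bot.read_state())
E
```

```text
pics
scene 55.52091846914465 259.7221717696836 193.6077582716623 [1046.17285379  507.6068604  1305.5574617 ] [-0.11051423  0.41364224  0.86884941 -0.24857073]
top 57.07517263502696 250.81137105756537 199.09274340565685 [ 314.56727449   39.91165782 1252.94841913] [-0.05589186  0.71246491 -0.6962177   0.06745936]
{'clock': 0.1, 'joint_positions': array([ 1.16442000e+00,  3.00419349e-01,  1.52154630e+00, -3.89668034e-06,
        1.32070018e+00, -6.65999101e-02]), 'qvel': array([-7.11039402e-04, -1.42194518e-03, -1.02021404e-03, -1.81682801e-03,
       -8.01210100e-04,  1.24488355e-06]), 'effort': array([ 4.52202039e-05, -5.44380140e+01, -3.62367439e+01, -1.03266193e-04,
        3.07602226e-03,  6.78460168e-06]), 'ee_pos': array([183.22633956, 518.37088187, 249.76440612]), 'tool_rot': array([-0.57713854,  0.57753675,  0.40794299, -0.40858896]), 'ft_force': array([-0.09140163,  0.3002588 , -0.02619191]), 'moment': array([ 0.02886337, -0.00546752,  0.02522503]), 'grip_width': 85.3948016049755}
```

View pics/t0.png

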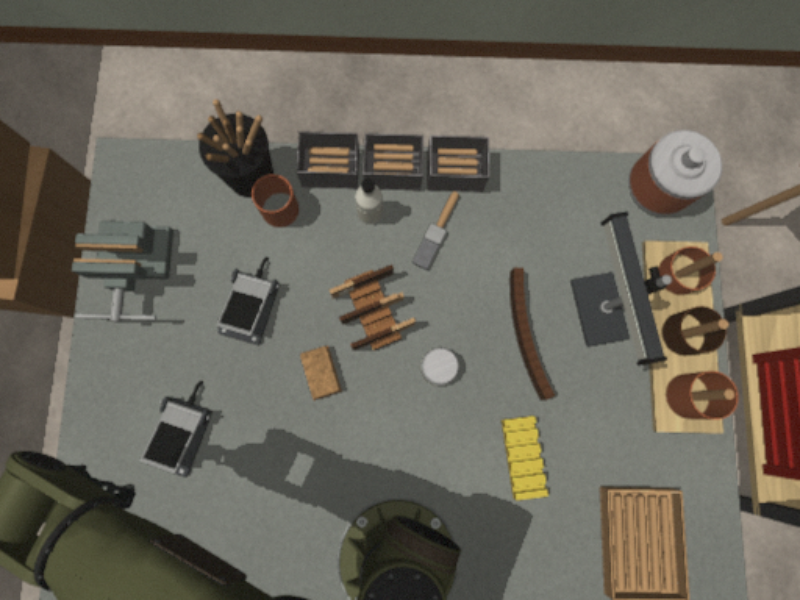

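View pics/s0.png

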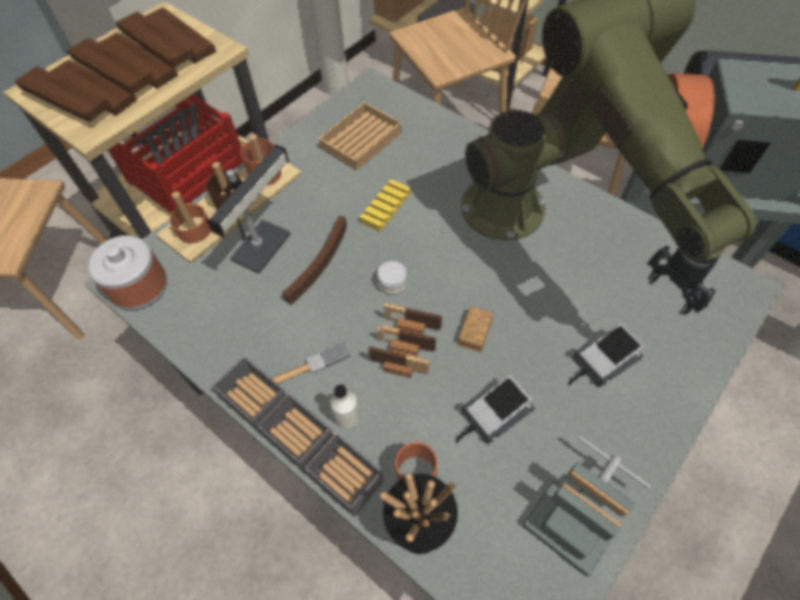

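The top view shows two treadles, at (248,303) and (176,435). The right-most is the one at (248,303). The slips are at about (362,280), (372,307) and (384,334) in the brown rack, with the yellow look-alike at (525,457). The lamp bar runs from (614,217) to (651,361). Next I'll measure these from depth.

Run:
```python
from h import *
P=np.load("top0.npy"); k=1.5625
def at(u,v,r=2):
    u,v=int(u/k),int(v/k); return np.nanmedian(P[v-r:v+r+1,u-r:u+r+1].reshape(-1,3),0).round(1)
for n,u,v in [("pad",240,317),("plate",256,286),("bench",400,260),("block",320,372),("wax",440,366),("glue",370,187),("slat",520,330),("rack",376,323),("othertread",170,450)]: print(n,at(u,v))
def box(u0,v0,u1,v1,z0,z1):
    Q=P[int(v0/k):int(v1/k),int(u0/k):int(u1/k)].reshape(-1,3); return Q[(Q[:,2]>z0)&(Q[:,2]<z1)]
def rect(n,Q):
    (c,s,a)=cv2.minAreaRect(Q[:,:2].astype(np.float32)); print(n,len(Q),np.round(c,1),np.round(s,1),round(a,1),"z",np.percentile(Q[:,2],[5,50,95]).round(1))
rect("lampbar",box(595,195,672,370,270,290))
for (z0,z1) in((38,80),(48,80)): rect("tread",box(210,255,290,350,z0,z1))
rect("slips",box(325,255,420,355,60,80)); rect("rack",box(325,255,420,355,20,36))
S=box(325,255,420,355,60,80)
# cluster slips
m=np.zeros(P.shape[:2],np.uint8); sel=(P[...,2]>56)&(P[...,2]<82); m[sel]=1; m[:int(255/k)]=0;m[int(355/k):]=0;m[:,:int(325/k)]=0;m[:,int(420/k):]=0
n,l=cv2.connectedComponents(m)
for i in range(1,n):
    if (l==i).sum()>20: rect("slip%d"%i,P[l==i])
# tread plane pts
Q=box(210,255,290,350,44,80); A=np.c_[Q[:,:2],np.ones(len(Q))]; print(np.linalg.lstsq(A,Q[:,2],rcond=None)[0])
m=np.load("scene0.npy")
```

```text
pad [506.9 355.5  60.5]
plate [578.8 330.7  39.6]
bench [6.599e+02 5.400e+00 3.000e-01]
block [390.4 179.9  34.4]
wax [409.  -82.8  49.5]
glue [767.8  77.9 169.9]
slat [ 493.4 -260.9   42.2]
rack [507.6  59.7  15.2]
othertread [219.5 481.7  59.6]
lampbar 1317 [ 547.6 -434.2] [282.   72.7] 12.2 z [273.2 282.5 286. ]
tread 849 [538.5 349.6] [109.2 137.1] 74.6 z [39.6 54.6 66.4]
tread 573 [526.9 351.6] [ 79.8 114.2] 74.1 z [49.4 59.3 67. ]
slips 441 [534.4  68.2] [139.6 150.3] 23.6 z [63.6 72.  75.9]
rack 613 [547.3  67.8] [190.5 241.6] 86.8 z [24.1 30.  34.6]
slip1 166 [593.8  92.8] [ 11.7 147.8] 24.3 z [59.2 71.9 75.8]
slip2 153 [533.8  69. ] [ 10.9 148.3] 24.4 z [58.2 71.5 76.4]
slip3 152 [475.9  43. ] [ 11.  148.5] 24.4 z [61.5 71.9 75.7]
[-1.93316657e-01  6.28183434e-02  1.35510056e+02]
```

```bash
cat >> h.py <<'E'
def down(yaw):
    """tool pointing down, jaw axis x at world yaw"""
    x=np.array([np.cos(yaw),np.sin(yaw),0]); y=np.array([0,0,-1.]); return np.c_[x,y,np.cross(x,y)]
E
python3 - <<'E'
from h import *
P=np.load("top0.npy"); I=cv2.imread("pics/top0.png"); k=1.5625
g=I.max(2); s=(g<60)&(P[...,2]>48)&(P[...,2]<72); M=np.zeros_like(s); M[int(255/k):int(350/k),int(210/k):int(290/k)]=1; s&=M
n,l,st,_=cv2.connectedComponentsWithStats(s.astype(np.uint8)); i=1+np.argmax(st[1:,4]); Q=P[l==i]
print(len(Q),cv2.minAreaRect(Q[:,:2].astype(np.float32)),np.median(Q,0))
# lamp bar edges
Q=P[int(195/k):int(370/k),int(595/k):int(672/k)].reshape(-1,3); Q=Q[(Q[:,2]>270)&(Q[:,2]<290)]
a=np.radians(12.2); X=np.array([np.cos(a),np.sin(a)]); Y=np.array([-X[1],X[0]]); u=Q[:,:2]@X; v=Q[:,:2]@Y
print("u",np.percentile(u,[0.5,99.5]).round(1)); 
for c in np.arange(u.min(),u.max(),35):
    w=v[(u>=c)&(u<c+35)]; print(round(c),np.percentile(w,[2,50,98]).round(1))
for yaw in np.radians(range(-90,91,30)):
    q=bot.ik([510,355,200],quat(down(yaw))); print(yaw.round(2),None if q is None else np.round(q,2))
s=bot.read_state(); c=bot.read_camera("wrist"); print(c["mount"],c["fovy"],rq(s["tool_rot"]).as_matrix().round(2))
E
```

```text
402 ((519.9193115234375, 352.8926086425781), (68.40074157714844, 73.7069320678711), 75.485107421875) [518.67056678 352.84425766  58.10628538]
u [303.8 582.2]
302 [-536.  -517.  -504.3]
337 [-535.9 -517.  -504.7]
372 [-535.5 -517.6 -505.1]
407 [-568.6 -522.7 -505.3]
442 [-567.4 -521.6 -505.7]
477 [-536.5 -519.7 -506. ]
512 [-537.1 -519.4 -506.4]
547 [-538.3 -519.5 -507.1]
582 [-531.5 -517.1 -508.1]
-1.57 [ 0.55  0.5   1.36 -0.    1.28  2.12]
-1.05 [0.55 0.5  1.36 0.   1.28 1.6 ]
-0.52 [ 0.55  0.5   1.36 -0.    1.28  1.07]
0.0 [ 0.55  0.5   1.36 -0.    1.28  0.55]
0.52 [ 0.55  0.5   1.36 -0.    1.28  0.03]
1.05 [ 0.55  0.5   1.36  0.    1.28 -0.5 ]
1.57 [ 0.55  0.5   1.36 -0.    1.28 -1.02]
[[ 9.99999774e-01 -6.06925651e-04 -2.90597207e-04 -2.75507899e-01]
 [ 1.09133973e-04 -2.79855689e-01  9.60042073e-01 -1.24312095e+02]
 [-6.63999441e-04 -9.60041887e-01 -2.79855559e-01  7.10708739e+01]
 [ 0.00000000e+00  0.00000000e+00  0.00000000e+00  1.00000000e+00]] 58.51210528407149 [[ 0.33 -0.   -0.94]
 [ 0.94 -0.    0.33]
 [-0.   -1.    0.  ]]
```

Run:
```python
from h import *
bot.move_to([518,353,170],quat(down(0.5))); bot.move_gripper(0,40)
s=bot.read_state(); c=bot.read_camera("wrist"); np.save("w1.npy",cloud(c,s)); cv2.imwrite("pics/w1.png",c["image"])
print(s["clock"],s["ee_pos"],s["ft_force"],s["grip_width"])
P=np.load("top0.npy");k=1.5625
I=cv2.imread("pics/top0.png")
Q=P[int(195/k):int(370/k),int(580/k):int(672/k)].reshape(-1,3);C=I[int(195/k):int(370/k),int(580/k):int(672/k)].reshape(-1,3)
a=np.radians(11.6); X=np.array([np.cos(a),np.sin(a)]); Y=np.array([-X[1],X[0]]); u=Q[:,:2]@X; v=Q[:,:2]@Y
print(np.percentile(u[(Q[:,2]>270)&(Q[:,2]<290)],[.5,99.5]))
for z in range(230,290,5):
    m=(Q[:,2]>=z)&(Q[:,2]<z+5)&(v>-545)
    if m.sum()>8: print(z,m.sum(),np.percentile(v[m],[5,50,95]).round(1),C[m].mean(0).round())
```

```text
2.3417 [518.01647537 352.96151653 169.97594799] [ 0.07624806 -0.25909954 -0.5566642 ] -0.1859071702450654
[309.17989595 587.70026275]
245 56 [-503.  -501.8 -500.7] [107. 115. 114.]
250 79 [-502.9 -501.6 -500. ] [105. 114. 115.]
255 76 [-503.5 -501.5 -500. ] [106. 116. 117.]
260 80 [-503.  -501.5 -500. ] [102. 111. 113.]
265 89 [-503.2 -501.7 -500.2] [104. 113. 115.]
270 101 [-504.8 -502.  -500.4] [114. 124. 124.]
275 170 [-529.6 -503.7 -500.8] [104. 111. 110.]
280 809 [-530.9 -516.5 -503.8] [64. 65. 64.]
285 169 [-529.4 -517.6 -505.8] [60. 61. 60.]
```

View pics/w1.png

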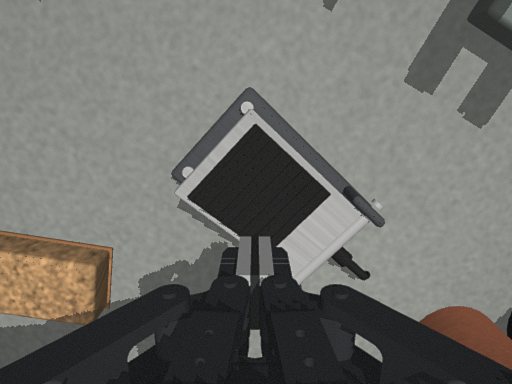

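The wrist view shows the right treadle close up. Its ribbed black pad is centred near (259,186) and the free end is at upper left. I'll get the pad centre from this cloud, then press.

Run:
```python
from h import *
P=np.load("w1.npy"); I=cv2.imread("pics/w1.png")
px=[(257,124),(188,193),(330,194),(247,246),(259,186)]
for u,v in px: print((u,v),np.nanmedian(P[v-1:v+2,u-1:u+2].reshape(-1,3),0).round(1))
s=(I.max(2)<50)&(P[...,2]>38)&(P[...,2]<80); s[235:]=0
n,l,st,_=cv2.connectedComponentsWithStats(s.astype(np.uint8)); i=1+np.argmax(st[1:,4]); Q=P[l==i]
print(st[i],cv2.minAreaRect(Q[:,:2].astype(np.float32)))
c=P[184:188,257:262].reshape(-1,3).mean(0)
A=np.c_[Q[:,:2],np.ones(len(Q))]; print(np.linalg.lstsq(A,Q[:,2],rcond=None)[0])
```

```text
(257, 124) [494.9 398.3  63.4]
(188, 193) [475.3 333.7  64.3]
(330, 194) [567.7 378.2  49. ]
(247, 246) [509.9 360.9 165.8]
(259, 186) [517.  360.9  59.2]
[ 188  125  142  110 8872] ((521.846923828125, 354.934326171875), (69.21319580078125, 77.32200622558594), 75.21784973144531)
[-2.16791524e-01  5.65599870e-02  1.51730482e+02]
```

Run:
```python
from h import *
bot.servo_line([519,354.5,86],speed=200)
f0=bot.read_state()["ft_force"]
hit=bot.servo_line([519,354.5,52],speed=40,until_force=24)
s=bot.read_state(); print(hit,s["clock"],s["ee_pos"].round(1),(s["ft_force"]-f0).round(1))
bot.dwell(.15); s=bot.read_state(); print(s["ee_pos"].round(1),(s["ft_force"]-f0).round(1))
c=bot.read_camera("top"); P=cloud(c); cv2.imwrite("pics/press.png",c["image"])
c=bot.read_camera("scene"); cv2.imwrite("pics/press_s.png",c["image"])
bot.servo_line([519,354.5,110],speed=150)
s=bot.read_state(); print(s["clock"],s["ee_pos"].round(1),(s["ft_force"]-f0).round(1))
bot.move_gripper(40,40)
# view of the rack
bot.move_to([520,75,300],quat(down(0.42)))
s=bot.read_state(); c=bot.read_camera("wrist"); np.save("w2.npy",cloud(c,s)); cv2.imwrite("pics/w2.png",c["image"])
c=bot.read_camera("top"); cv2.imwrite("pics/top2.png",c["image"]);P=cloud(c)
k=1.5625
Q=P[int(255/k):int(350/k),int(210/k):int(290/k)].reshape(-1,3);Q=Q[(Q[:,2]>44)&(Q[:,2]<80)]; A=np.c_[Q[:,:2],np.ones(len(Q))]; print("rest plane",np.linalg.lstsq(A,Q[:,2],rcond=None)[0])
b=cv2.imread("pics/scene0.png"); p=cv2.imread("pics/press_s.png")
cv2.imwrite("pics/cmp.png",np.hstack([b[80:200,60:260],p[80:200,60:260]]).repeat(2,0).repeat(2,1)); print(s["clock"])
for n in("scene0","press_s"):
    print(cv2.imread(f"pics/{n}.png")[90:160,130:185].mean((0,1)))
```

```text
True 3.625 [519.2 355.3  61. ] [-4. -3. 13.]
[519.1 355.3  61. ] [-3.6 -2.7 13.6]
4.3583 [518.7 354.4 109.1] [ 0.  -0.2 -1.2]
rest plane [-1.92146356e-01  5.46680346e-02  1.37743128e+02]
6.1
[ 85.62623377  96.40805195 113.46727273]
[ 86.96909091  97.88597403 115.16831169]
```

View pics/w2.png

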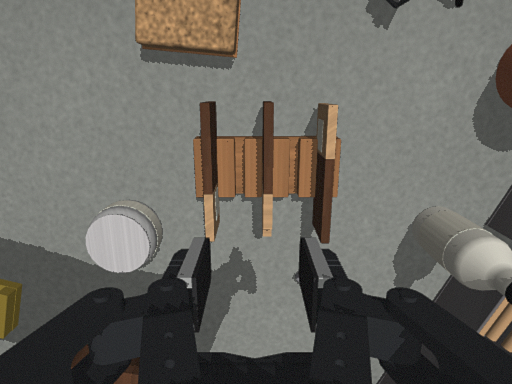

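View pics/cmp.png

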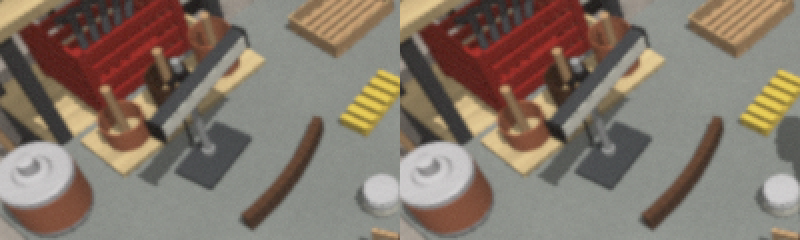

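Run:
```python
from h import *
c=bot.read_camera("scene"); cv2.imwrite("pics/scene2.png",c["image"]); P=cloud(c)
a=np.radians(11.6); X=np.array([np.cos(a),np.sin(a)]); Y=np.array([-X[1],X[0]]); u=P[...,:2]@X; v=P[...,:2]@Y
m=(P[...,2]>245)&(P[...,2]<272)&(abs(u-448)<120)&(abs(v+501)<8)
f=(P[...,2]<10)&(abs(u-448)<130)&(v>-490)&(v<-300)
print(m.sum(),f.sum())
for n in("scene0","press_s","scene2"):
    I=cv2.imread(f"pics/{n}.png"); print(n,I[m].mean(0).round(1),I[m].max(0),I[f].mean(0).round(1), I[300:330,100:150].mean().round(1))
for n in("top0","press","top2"):
    I=cv2.imread(f"pics/{n}.png"); print(n, I[150:230,380:415].mean((0,1)).round(1), I[int(200/1.5625):int(370/1.5625),int(600/1.5625):int(665/1.5625)].max((0,1)))
# close crop of w2
I=cv2.imread("pics/w2.png")[90:255,180:350]; cv2.imwrite("pics/w2c.png",cv2.resize(I,None,fx=3.5,fy=3.5,interpolation=cv2.INTER_CUBIC))
```

```text
228 1674
scene0 [145.  155.2 157.4] [160 169 170] [133.6 139.2 136.4] 168.8
press_s [147.  157.3 159.4] [161 170 172] [135.4 141.2 138.4] 171.2
scene2 [149.7 160.2 162.5] [163 173 175] [121.4 126.6 124.1] 174.5
top0 [88.4 93.3 92.5] [166 178 199]
press [ 96.9 102.1 101.3] [179 192 218]
top2 [ 95.6 100.8 100. ] [177 190 215]
```

View pics/w2c.png

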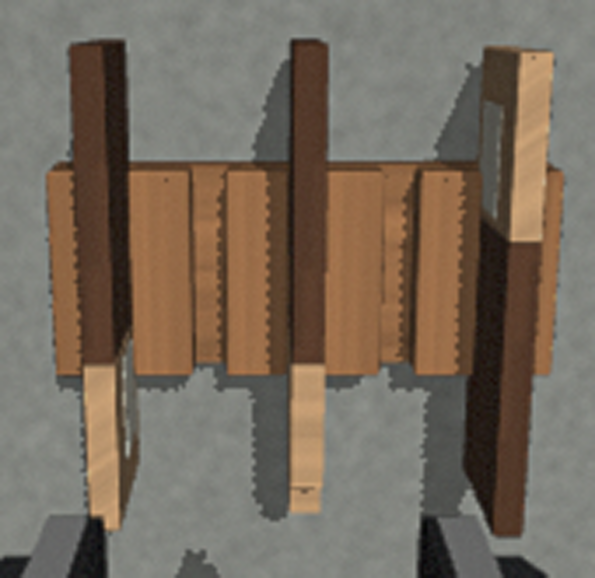

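Run:
```python
from h import *
P=np.load("w2.npy"); a=np.radians(24.4); L=np.array([-np.sin(a),np.cos(a)]); N=np.array([np.cos(a),np.sin(a)])
s=P[...,:2]@L; n=P[...,:2]@N
for cx,cy in((593.8,92.8),(533.8,69),(475.9,43)):
    n0=N@[cx,cy]; s0=L@[cx,cy]
    m=(abs(n-n0)<9)&(abs(s-s0)<90)&(P[...,2]>50)&(P[...,2]<90)
    # top faces only
    t=m&(P[...,2]>67)
    print("slip",cx,"top n",np.percentile(n[t],[2,50,98]).round(1),"s ext",np.percentile(s[t]-s0,[.5,99.5]).round(1))
    print([ (b,round(float(np.nanpercentile(P[...,2][m&(abs(s-s0-b)<2.5)],90)),1)) for b in (-72,-68,-64,-60,-56,-50,0,50,56,60,64,68,72) if (m&(abs(s-s0-b)<2.5)).sum()>3])
    A=np.polyfit(s[t]-s0,n[t]-n0,1); print("dir err",A, "z",np.median(P[...,2][t]))
```

```text
slip 593.8 top n [577.  581.5 586.8] s ext [-73.7  73.7]
[(-72, 73.5), (-68, 73.3), (-64, 73.4), (-60, 73.3), (-56, 73.3), (-50, 73.2), (0, 73.4), (50, 73.4), (56, 73.4), (60, 73.7), (64, 73.5), (68, 73.4), (72, 73.1)]
dir err [0.00446938 2.43929502] z 72.55436752433666
slip 533.8 top n [513.2 518.2 523.1] s ext [-59.9  73.8]
[(-72, 58.7), (-68, 58.5), (-60, 73.1), (-56, 73.8), (-50, 73.5), (0, 74.0), (50, 73.6), (56, 73.8), (60, 73.5), (64, 73.7), (68, 73.5), (72, 73.1)]
dir err [0.00751    3.45985153] z 72.60001731173872
slip 475.9 top n [449.5 454.7 459.4] s ext [-74.1  73.8]
[(-72, 73.2), (-68, 73.5), (-64, 73.5), (-60, 73.5), (-56, 73.5), (-50, 73.5), (0, 73.6), (50, 73.2), (56, 73.6), (60, 73.3), (64, 73.8), (68, 73.8), (72, 73.7)]
dir err [3.36634432e-03 3.48160604e+00] z 72.54926522915633
```

The middle slip in the wrist crop is the master. Its top drops to 58 mm over the last 15 mm of the sanded end, at crop pixel (305,500), and the other two are 73 mm throughout. Next I'll check reachability of the grasp and the final pose.

```bash
cat >> h.py <<'E'
a=np.radians(11.6); LX=np.array([np.cos(a),np.sin(a),0]); LY=np.array([-LX[1],LX[0],0]); Z=np.array([0,0,1.])
VP=448.4*LX-401.7*LY+260*Z
xm=np.array([np.cos(np.radians(-65.9)),np.sin(np.radians(-65.9)),0]); M0=np.c_[xm,np.cross(Z,xm),Z]   # master in rack
def Mf(t): # master at end, t = tip angle of label normal from vertical
    x=-LY; y=np.cos(t)*Z+np.sin(t)*LX; return np.c_[x,y,np.cross(x,y)]
def grasp(flip,al=0): # tool axes in master frame
    y=np.array([np.sin(al),0,-np.cos(al)]); x=np.array([0,1.,0])*(1 if flip else -1); return np.c_[x,y,np.cross(x,y)]
E
python3 - <<'E'
from h import *
print(VP, bot.read_state()["joint_positions"].round(2))
for f in(0,1):
  for al in (0,20):
    T=grasp(f,np.radians(al)); print("grasp",f,al,bot.ik([515.8,115.7,42],quat(M0@T)), quat(M0@T) if al==0 else "")
    for t in(0,15,30,40,45):
      M=Mf(np.radians(t)); p=VP+M@np.array([-97.5,-5,0]); q=bot.ik(p,quat(M@T)); print(f,al,t,p.round(0),None if q is None else np.round(q,2))
E
```

```text
[ 520.01454284 -303.33203792  260.        ] [ 0.07  0.21  1.52  0.    1.41 -0.35]
grasp 0 0 None [np.float64(0.14761929308779148), np.float64(-0.14761929308779148), np.float64(0.6915262426750418), np.float64(-0.6915262426750418)]
0 0 0 [ 500. -208.  255.] [-0.83  0.29  2.16  2.    1.24  0.61]
0 0 15 [ 499. -208.  255.] [-0.82  0.17  2.13  1.74  0.99  0.87]
0 0 30 [ 498. -208.  256.] [-0.77  0.09  2.05  1.35  0.83  1.25]
0 0 40 [ 497. -208.  256.] [-0.73  0.07  1.98  1.04  0.79  1.55]
0 0 45 [ 497. -209.  256.] [-0.7   0.07  1.95  0.89  0.8   1.7 ]
grasp 0 20 None 
0 20 0 [ 500. -208.  255.] [-0.67  0.21  2.28  2.51  1.02  0.37]
0 20 15 [ 499. -208.  255.] [-0.66  0.07  2.25  2.28  0.66  0.52]
0 20 30 [ 498. -208.  256.] [-0.62 -0.01  2.17  1.73  0.37  0.99]
0 20 40 [ 497. -208.  256.] [-0.58 -0.03  2.1   1.01  0.31  1.67]
0 20 45 [ 497. -209.  256.] [-0.55 -0.02  2.06  0.66  0.34  2.  ]
grasp 1 0 [ 1.51366571e-01  5.24536626e-01  1.74942837e+00 -4.44089210e-16
  8.67627653e-01 -2.69257779e-01] [np.float64(-0.6915262426750418), np.float64(0.6915262426750418), np.float64(0.14761929308779148), np.float64(-0.14761929308779148)]
1 0 0 [ 500. -208.  255.] [-0.83  0.29  2.16  2.    1.24 -2.53]
1 0 15 [ 499. -208.  255.] [-0.82  0.17  2.13  1.74  0.99 -2.27]
1 0 30 [ 498. -208.  256.] [-0.77  0.09  2.05  1.35  0.83 -1.89]
1 0 40 [ 497. -208.  256.] [-0.73  0.07  1.98  1.04  0.79 -1.59]
1 0 45 [ 497. -209.  256.] [-0.7   0.07  1.95  0.89  0.8  -1.44]
grasp 1 20 [ 0.29646463  0.53229302  1.78042111 -0.47244919  0.84172562  0.19610361] 
1 20 0 [ 500. -208.  255.] None
1 20 15 [ 499. -208.  255.] None
1 20 30 [ 498. -208.  256.] [-0.62 -0.01  2.17  1.73  0.37 -2.15]
1 20 40 [ 497. -208.  256.] [-0.58 -0.03  2.1   1.01  0.31 -1.48]
1 20 45 [ 497. -209.  256.] [-0.55 -0.02  2.06  0.66  0.34 -1.14]
```

Run:
```python
from h import *
T=M0@grasp(1)
bot.move_to([515.8,115.7,150],quat(T)); bot.move_gripper(34,60)
s=bot.read_state(); c=bot.read_camera("wrist"); P=cloud(c,s); np.save("w3.npy",P); cv2.imwrite("pics/w3.png",c["image"])
print(s["clock"],s["ee_pos"].round(1),s["grip_width"])
Q=(P-s["ee_pos"])@rq(s["tool_rot"]).as_matrix()  # tool frame
m=(abs(Q[...,0])<12)&(P[...,2]>66)&(P[...,2]<80)
x=Q[...,0][m]; z=Q[...,2][m]; print(m.sum(),"z ext",np.percentile(z,[.5,99.5]).round(1))
for b in range(-120,60,15):
    w=x[abs(z-b)<7]
    if len(w)>10: print(b,len(w),np.percentile(w,[2,50,98]).round(1))
# finger symmetry: points near tcp plane
f=(abs(Q[...,1])<22)&(abs(Q[...,0])<45)&(abs(Q[...,2])<14)
xf=Q[...,0][f]; print("inner faces",np.percentile(xf[xf<0],[95,99]).round(1),np.percentile(xf[xf>0],[1,5]).round(1))
```

```text
7.15 [516.5 115.5 151.4] 34.083051959303354
2811 z ext [-109.9   24.6]
-105 210 [-4.2  0.4  5.1]
-90 232 [-4.1  0.4  5. ]
-75 255 [-4.7  0.1  4.9]
-60 273 [-4.7  0.1  4.8]
-45 279 [-4.6  0.1  4.8]
-30 290 [-4.5  0.1  4.7]
-15 303 [-4.4  0.1  4.6]
0 337 [-4.3  0.1  5.2]
15 357 [-4.8  0.1  5. ]
30 75 [-4.5  0.1  5. ]
inner faces [-17.1 -17.1] [16.7 16.7]
```

View pics/w3.png

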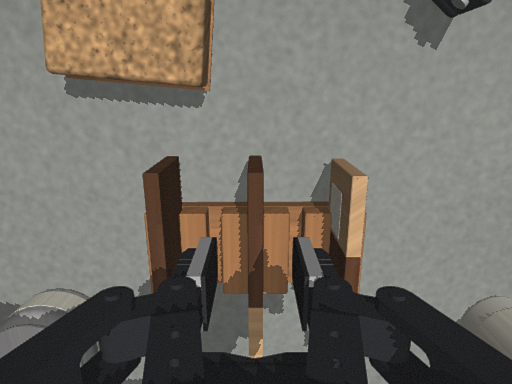

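The wrist view shows the dark oiled end of the middle slip centred between the jaws at about (256,240). Offset is 0.1 mm and the ends are where they should be. Now I'll descend, grip and draw it out.

Run:
```python
from h import *
f0=bot.read_state()["ft_force"]
print("blocked",bot.servo_line([515.8,115.7,42],speed=120,until_force=12))
s=bot.read_state(); print(s["clock"],s["ee_pos"].round(1),(s["ft_force"]-f0).round(1))
bot.move_gripper(5,60); bot.dwell(.2)
s=bot.read_state(); print("grip",s["grip_width"],s["ee_pos"].round(1),(s["ft_force"]-f0).round(1))
bot.servo_line([515.8,115.7,72],speed=60); s=bot.read_state(); print((s["ft_force"]-f0).round(1))
bot.servo_line([515.8,115.7,230],speed=180)
s=bot.read_state(); print(s["clock"],s["grip_width"],s["ee_pos"].round(1),(s["ft_force"]-f0).round(1))
c=bot.read_camera("wrist"); P=cloud(c,s); cv2.imwrite("pics/w4.png",c["image"])
Q=(P-s["ee_pos"])@rq(s["tool_rot"]).as_matrix()
m=(abs(Q[...,0])<9)&(Q[...,1]<-10)&(Q[...,1]>-50)&(Q[...,2]<-14)
print(m.sum(),[np.percentile(Q[...,i][m],[1,50,99]).round(1) for i in range(3)])
z=Q[...,2][m];y=Q[...,1][m]
for b in(-20,-40,-60,-80,-100,-106,-118,-122): 
    w=y[abs(z-b)<4]; 
    if len(w)>3: print(b,np.median(w).round(1))
c=bot.read_camera("top"); P=cloud(c); cv2.imwrite("pics/top4.png",c["image"])
```

```text
blocked False
8.25 [516.2 115.8  42.7] [-0.5  0.6  0.8]
grip 9.237494564704988 [516.2 115.8  42.6] [-1.1  1.2  6.6]
[-0.9  0.6  0.4]
10.4583 8.908726677806326 [515.4 115.6 228.8] [-1.1  0.3 -0.7]
3 [array([0.6, 1. , 1.6]), array([-29.5, -29.1, -29. ]), array([-14.2, -14.1, -14.1])]
```

Run:
```python
from h import *
c=bot.read_camera("scene"); np.save("s4.npy",cloud(c)); cv2.imwrite("pics/s4.png",c["image"])
I=c["image"][150:300,190:390]; J=cv2.imread("pics/w4.png")
cv2.imwrite("pics/c4.png",np.hstack([cv2.resize(I,(400,300)),cv2.resize(J,(400,300))]))
```

```text
(no output)
```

View pics/c4.png

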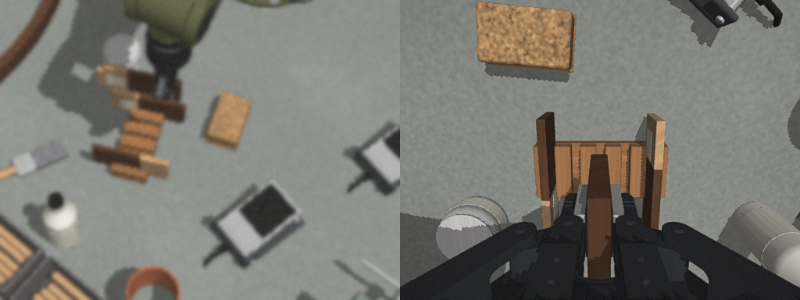

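```bash
cat >> h.py <<'E'
TT=np.radians(35); MF=Mf(TT); PF=VP+MF@np.array([-97.5,-5,0]); QF=quat(MF@grasp(1))
E
python3 - <<'E'
from h import *
w=PF+LY*100+[0,0,30]; print(w.round(0),bot.ik(w,QF))
bot.move_to(w,QF); s=bot.read_state(); print(s["clock"],s["grip_width"],s["joint_positions"].round(2))
bot.servo_line(PF,speed=100); bot.dwell(.5)
s=bot.read_state(); print(s["clock"],s["ee_pos"]-PF,s["grip_width"],s["qvel"].round(4))
for n in("scene","top"):
    c=bot.read_camera(n); P=cloud(c); np.save(n+"5.npy",P); cv2.imwrite(f"pics/{n}5.png",c["image"])
    Q=(P-VP)@MF+[47.5,5,30]   # in expected master frame
    m=(abs(Q[...,1]-5)<12)&(Q[...,2]>-15)&(Q[...,2]<75)&(Q[...,0]>-20)&(Q[...,0]<95)
    q=Q[m]; A=np.c_[q[:,0],q[:,2],np.ones(len(q))]; co=np.linalg.lstsq(A,q[:,1],rcond=None)[0]
    print(n,m.sum(),"x",np.percentile(q[:,0],[1,99]).round(1),"z",np.percentile(q[:,2],[1,99]).round(1),"y at mid",(co@[47.5,30,1]).round(1),"slopes",co[:2].round(3))
    b=q[(q[:,0]>0)&(q[:,0]<55)]
    lo=[np.percentile(b[abs(b[:,0]-x)<6][:,2],[3,97]).round(1) for x in(5,20,35,50)]; print(lo)
I=cv2.imread("pics/scene5.png"); J=cv2.imread("pics/top5.png")
cv2.imwrite("pics/c5.png",np.hstack([cv2.resize(I[40:240,60:310],(400,320)),cv2.resize(J[100:300,262:512],(400,320))]))
E
```

```text
[ 477. -110.  286.] [-0.57303248 -0.14073306  2.1468284   1.12587583  0.68841219 -1.52992127]
11.7583 9.639414315090594 [-0.57 -0.14  2.15  1.12  0.69 -1.53]
13.45 [0.00967869 0.05006372 0.03347767] 9.537165161337203 [-0.0016  0.0013 -0.0024 -0.0005 -0.0003 -0.0007]
scene 360 x [-18.4  76.1] z [ 2.1 60.6] y at mid 5.9 slopes [0.009 0.015]
[array([ 3.9, 57.1]), array([ 5.4, 58.6]), array([ 2.8, 59.1]), array([ 3.1, 58.4])]
top 535 x [-18.8  74. ] z [ 2.8 63.7] y at mid 3.4 slopes [-0.    -0.039]
[array([ 6.3, 62.8]), array([ 4.8, 63.3]), array([ 5.8, 62.3]), array([ 5.3, 63.1])]
```

View pics/c5.png

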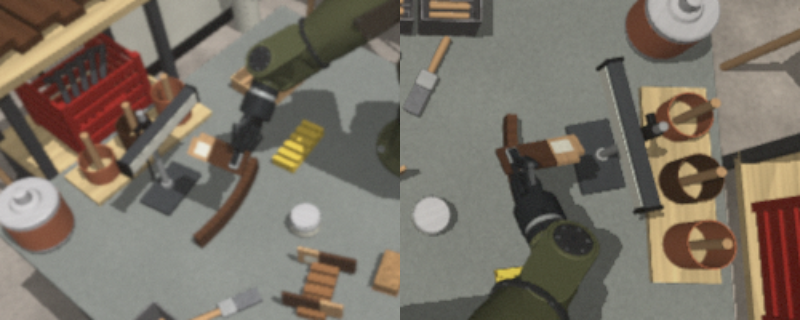

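The scene and top views show the slip level with the strip, sanded end towards the lamp at (205,148) and (567,148), label up and fingers on the dark part. One last numeric check, then I'll hand in.

Run:
```python
from h import *
for n in("scene5","top5"):
    P=np.load(n+".npy"); u=P@LX; v=P@LY
    m=(P[...,2]>245)&(P[...,2]<272)&(abs(u-448)<150)&(abs(v+501)<9)
    A=np.polyfit(u[m],v[m],1); print(n,"strip v",np.median(v[m]).round(1),"slope",A[0].round(4),"u ext",np.percentile(u[m],[1,99]).round(1))
P=np.load("top5.npy");k=1.5625
Q=P[int(255/k):int(350/k),int(210/k):int(290/k)].reshape(-1,3);Q=Q[(Q[:,2]>44)&(Q[:,2]<80)]; A=np.c_[Q[:,:2],np.ones(len(Q))]; print("treadle",np.linalg.lstsq(A,Q[:,2],rcond=None)[0])
a=np.load("top0.npy")
for nm,cx,cy in(("slip1",593.8,92.8),("slip3",475.9,43)):
    for B in(a,P):
        m=(np.hypot(B[...,0]-cx,B[...,1]-cy)<85)&(abs((B[...,0]-cx)*.911+(B[...,1]-cy)*.412)<12)&(B[...,2]>62)&(B[...,2]<82); print(nm,m.sum(),np.nanmean(B[m],0).round(1))
s=bot.read_state(); print(s["clock"],s["grip_width"],s["ft_force"].round(1),abs(s["qvel"]).max())
```

```text
scene5 strip v -504.2 slope 0.0011 u ext [315.6 591.7]
top5 strip v -501.6 slope 0.001 u ext [310.1 586.4]
treadle [-1.97014317e-01  5.62327344e-02  1.39783870e+02]
slip1 148 [592.5  93.5  71.6]
slip1 149 [592.1  94.1  71.7]
slip3 142 [475.1  43.4  72.1]
slip3 144 [474.9  43.8  71.7]
13.55 9.376095605770493 [-0.2  0.1 -1.1] 0.0015171578667790792
```

```bash
python3 -c "
from rig import bot
print(bot.finish_job())"
```

```text
the job is handed in; nothing more can be done
None
```

The master sample is held still in front of the lamp as asked, and the job was handed in at about 13.6 s. I could not confirm from the images that the lamp actually lit.

- **Treadle:** I pressed the right-hand of the two treadles once. The press stopped at its 24 N force limit with the fingertips at 42 mm, which is the stated stop height. Steady force while holding was about 14 N. After release, the plate was back at its rest slope of about 0.20.
- **Master:** It was the middle slip. Its top drops to 58 mm over the last 15 mm of the sanded end, while the other two are about 73 mm throughout. I gripped it at the oiled end and drew it straight up.
- **Final pose:** I commanded the slip's face to 35° from level, label up, sanded end towards the lamp and square to the strip. The scene and top cameras put the slip within about 3 mm of the target in each direction and its tilt within about 2°.
- **At the end:** The arm was still, with about 1 N at the wrist. The two other slips had not moved.

**Checks that disagreed or were inconclusive:**
- **Lamp light:** The strip's brightness only rose by about 3%, the same as the rest of the picture. That it is on rests on the press force and depth alone.
- **Pad height:** The pad middle measured about 58 mm at rest, not the stated 63 mm.
- **Camera agreement:** The scene and top cameras differ by about 3 mm across the strip face and about 5 mm along the strip.

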